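Function check of a shaker's mushroom stop, then reset

TASK

Do the start-of-day stop check on the orbital shaker, the low white machine with dishes and a jar on its platform. Push its big three-lobed mushroom stop button straight in until it latches and take the hand away so that it stays in by itself; then, with a fingertip against the side of a lobe, twist it clockwise (seen from above) until it springs out again, and let go of it; last, press the small round reset key on the same control deck fully in and let it come back. Only push, with fingertips or the outside of the fingers: grip and lift nothing, do not ram the button, leave the square start key beside the round one unpressed, and do not disturb the things on the platform or on the bench around it.

Things in the scene. Friction and masses are not known exactly. Their poses are not given: they have to be found in the camera images.
- shaker: low white orbital shaker, fixed, 290 (x) x 280 (y) mm. Origin: centre of its underside, on the bench; x points from its front to its back, y to its left, z up; yaw within 0.25 rad. Its front 115 mm is a flat control deck 66 mm above the bench; behind (x -30 to 140 mm) the platform, mat 97, rails and bars up to 123 mm high. Stop button at x -95, y -75 mm; keys at x -108, y 36 and 92 mm
- stop_top (a point): centre of the top of the stop's black head, 112 mm above the bench (104 when latched). Core 47 mm wide, nearly flat on top for 30; three lobes 21 mm wide, 22 of the head's 26 mm high, reach 35.5 mm from the axis: untwisted, one points to the machine's front (-x), the others 120 degrees to either side. Under the head a 26 mm stem and a bezel 54 mm wide that ends 74 mm above the bench
- front_lobe (a point): outermost point of the lobe that points to the machine's front, 35.5 mm from the stop's vertical axis, 15 mm below the top of the head; it turns and sinks with the head. A clockwise twist moves it to the machine's left (+y)
- stop_plunger (a joint): how far the stop button is pushed in: 0 out, 0.010 m at its end stop. A spring resists with 5 N at first, about 9 N at the end. It has latched once past 0.009 m; let go, it then stays at 0.0085 m. It needs no more than 15 N; over 30 N counts as ramming
- stop_head (a joint): clockwise twist of the head seen from above, 0 to 0.95 rad; a weak spring (up to 0.04 N m) turns it back to 0. While latched, a twist of about 0.6 rad trips the latch and the button springs out; twisting takes under 0.1 N m, a few newtons at a lobe. Pressed while twisted, the button does not latch
- reset_key_top (a point): centre of the top of the round white reset key, 24 mm wide, in a round black surround, 78 mm above the bench; it is in one of the two key places on the deck, 56 mm apart, the square start key in the other
- reset_key (a joint): how far the reset key is pushed in: 0 out, 0.005 m fully in; a spring resists with 1.6 to 3.6 N and returns it
- start_key_top (a point): centre of the top of the square white start key, 24 x 24 mm, in a square black surround, as high as the reset key; not to be pressed
- start_key (a joint): how far the start key is pushed in, 0 to 0.005 m
- jar: capped white specimen jar, 53 mm wide, 62 tall, standing on the platform between the clamp bars; loose, origin at the centre of its underside; leave it where it is
- dish_a: petri dish, 55 mm wide, 14 high, in the middle of the platform; loose, origin at the centre of its underside; leave it where it is
- dish_b: petri dish, 55 mm wide, 14 high, on the platform's left part; loose, origin at the centre of its underside; leave it where it is
- tally_counter: round hand tally counter, 45x52x26 mm, lying on the bench in front of the machine; loose, origin at the centre of its underside; leave it where it is
- marker: marker pen, 125x12x14 mm, lying on the bench in front of the machine; loose, origin at the centre of its underside; leave it where it is
- slide_mailer: white slide mailer, 90x35x16 mm, lying on the bench in front of the machine; loose, origin at the centre of its underside; leave it where it is
- dropper_bottle: small dropper bottle, 29 mm wide, 68 tall, standing on the bench left of the machine; loose, origin at the centre of its underside; leave it where it is

How it is judged (in metres and radians):
On the way, in this order (a step that is already met when the one before it is completed fails the run):
1. the stop button is in and stays in with nothing touching the machine (value of joint stop_plunger above 0.007 m and contact force between the fingers and shaker below 0.1 N), for 0.3 s.
2. twisted clockwise, the stop button has sprung out, turned back and is let go (value of joint stop_plunger below 0.0015 m and value of joint stop_head below 0.12 rad and contact force between the fingers and shaker below 0.1 N), for 0.2 s.
3. the round reset key is pressed fully in, with the stop button out (value of joint reset_key above 0.004 m and value of joint stop_plunger below 0.0015 m), for 0.05 s.
At the end, for the whole second after the job is handed in: the stop button is out (within 1.5 mm) and turned back (within 0.12 rad), both keys are out (within 1 mm), nothing touches the machine, and every loose thing is within 15 mm of where it stood (all of step 2 and value of joint each of reset_key, start_key below 0.001 m and distance of each of jar, dish_a, dish_b, tally_counter, marker, slide_mailer, dropper_bottle from where it was at the start of the episode below 0.015 m).
It fails at once if the square start key is pressed more than 2 mm (value of joint start_key above 0.002 m).
It fails at once if the stop button is rammed or gripped: more than 32 N between fingers and button (contact force between the fingers and stop_head above 32 N).
It fails at once if the jar or a dish on the platform is pushed or lifted more than 15 mm (distance of any of jar, dish_a, dish_b from where it was at the start of the episode above 0.015 m).
It fails at once if something loose on the bench around the machine is pushed or lifted more than 15 mm (distance of any of tally_counter, marker, slide_mailer, dropper_bottle from where it was at the start of the episode above 0.015 m).
It also fails if it takes over 51 s, if anything falls off the work surface, if the arm or the gripper's body presses on something with over 40 N, if the wrist force passes 120 N, or if a joint passes its speed limit or range.

ROBOT

A 6-joint arm with a two-finger parallel gripper is mounted at the origin on a cart in front of the work surface, level with it; the furniture and walls round the work are solid. World frame = base frame: x ahead of the robot, y to its left, z up, the work surface at z = 0. Lengths are in mm, angles in rad, forces in N, time in s.
With the tool pointing down it reaches from about 350 to 975 mm from the base axis. Payload 7.1 kg.
Tool frame: the origin (TCP) lies midway between the tips of the shut fingers; the grasp point (between the pads) lies 19 mm behind it; z points along the fingers, y is the line along which they close (so a half turn about z gives the same grasp; the last joint's range is limited). The gripper opens to 88 mm and grips with 3 to 60 N. Pads are 20 mm wide; open, the fingers measure 115 mm over their backs; the gripper's body (75 mm by 178 mm) begins 61 mm behind the grasp point.
Start: joints at [-1.249, 0.423, 1.63, -0, 1.089, -0.019], TCP at [208.918, -589.031, 188.375] pointing down, gripper open.
Joint ranges: [-3, 3], [-0.9, 2.11], [0.09, 2.58], [-1.31, 4.45], [0.11, 2.69], [-2.54, 2.54]. Speed limits (rad/s): [2.39, 2.39, 3.01, 3.14, 3.14, 3.14].

INTERFACE

Orientations are given as a rotation vector (axis times angle).
In Python, from station import env gives the robot as it stands.
- The arm moves only by the tool jog_arm, never from a script. Its argument "steps" is text: rows parted by semicolons, each of 7 numbers parted by spaces: the shift along the tool's x, y, z in mm, then the turn, a rotation vector about the tool's x, y, z in degrees, then the opening in per cent of the stroke, from 0 (shut) to 100 (fully open). In form: dx dy dz wx wy wz grip; .... A call has 1 to 20 rows; each row shifts and turns the commanded pose from where the row before left it, along the tool's axes as they then stand; what a row does not reach is not made up. A row lasts 1/10 s, in which the tool goes at most 50 mm and 8.59 degrees, less where a joint would pass 70% of its speed; a pose out of reach is approached as far as the arm can. A call is refused whole if a number of a shift passes 50 or a number of a turn 8.59, either way. A call with a gripper value outside its range is refused whole. The fingers move at their own pace and stop on an object; "newtons" is the grip in N (left out, the last holds). Time passes only in rows, so rows that do not move let the fingers close. It gives the time, the measured TCP pose, the force, the opening and the grip force at its end, in the units of the state.
- env.sense(): the state, without advancing time (a new reading comes with each control period).
- env.snapshot(name): name is "scene" or "side" or "wrist"; returns (picture, depth): 480x640x3 uint8, red, green, blue; 480x640 float32, mm along the optical axis (not along the pixel's ray), 0 where there is no reading.
- env.calibration(name): a dict with "intrinsics" (3x3 intrinsics, pixels), "pose" (4x4, takes a point from camera to world coordinates). Camera axes: x right, y up, looking along -z (the intrinsics and any distortion apply to the point x, -y, -z); pixel columns grow to the right and rows downward; lengths in mm; the calibration is good to about 2 mm. A picture is of the moment at which its call begins: read the wrist's pose just before it. calibration takes no time and is no camera call; for the wrist camera it gives the pose at the moment of the call.
- env.sign_off(): hands the job in; it is judged then, once.
The state is a dict: "time": time; "qpos": joint angles; "joint_vel": joint speeds; "joint_efforts": joint torques, N m; "tcp_pos": TCP position; "ee_rot": TCP orientation; "contact_force": force on the tool from outside, world axes, zero at the start; "torque": the same for the moment, N m; "grip_width": finger opening in mm; "grip_force": force on a finger pad.
Only numpy, scipy, OpenCV 4.12 (cv2) and the standard library are available. Lean on these libraries where they do the work, as an engineer would, in place of code of your own. Each camera call takes 0.05 s, during which the arm holds its last target. There are 200 camera calls.

## Working session

There is one attempt and no reset: what is moved stays moved. The work goes in short steps, Python scripts to look and compute and a tool call to move; the robot and the scene stay as the last step left them, time stands still between calls to the robot, and variables do not carry over. Pictures are saved under pics/ and viewed, at most 10 in all, crops included, and the job is handed in when it is done.

Besides the shell and the picture viewer there is one more tool, called after ">>>" in YAML: its name, and indented under it one key for each argument. jog_arm: Moves the arm, as the interface text tells. Its arguments: {"type":"object","properties":{"steps":{"type":"string"},"newtons":{"type":"number"}},"required":["steps"]}

```bash
ls; mkdir -p pics; cat > h.py <<'E'
import numpy as np, cv2
from station import env
def snap(n,f):
    c=env.calibration(n); p,d=env.snapshot(n); cv2.imwrite(f'pics/{f}.png',p[:,:,::-1]); np.savez(f'pics/{f}.npz',p=p,d=d,K=c['intrinsics'],T=c['pose']); return p,d,c
def cloud(f):
    z=np.load(f'pics/{f}.npz'); d=z['d'];K=z['K'];T=z['T']; v,u=np.mgrid[:480,:640]
    P=np.stack([(u-K[0,2])/K[0,0]*d,-(v-K[1,2])/K[1,1]*d,-d],-1)@T[:3,:3].T+T[:3,3]
    P[d==0]=np.nan; return P,z['p']
E
python3 - <<'E'
from h import *
for n in('scene','side'):
    p,d,c=snap(n,n); print(n,{k:(np.round(v,2).tolist() if hasattr(v,'shape') else v) for k,v in c.items()})
s=env.sense(); print(s)
E
```

```text
pics
scene {'intrinsics': [[526.55, 0.0, 316.78], [0.0, 526.55, 236.71], [0.0, 0.0, 1.0]], 'pose': [[0.87, 0.2, -0.45, 27.26], [-0.49, 0.4, -0.78, -1024.51], [0.02, 0.9, 0.44, 561.65], [0.0, 0.0, 0.0, 1.0]]}
side {'intrinsics': [[555.33, 0.0, 311.29], [0.0, 555.33, 239.5], [0.0, 0.0, 1.0]], 'pose': [[1.0, -0.02, 0.02, 516.52], [0.03, 0.5, -0.87, -1080.95], [0.01, 0.87, 0.5, 616.85], [0.0, 0.0, 0.0, 1.0]]}
{'time': 0.1, 'qpos': array([-1.24896321e+00,  4.23782453e-01,  1.63060778e+00, -4.06115887e-06,
        1.08863560e+00, -1.90264113e-02]), 'joint_vel': array([ 0.00134568, -0.00363074, -0.00083132, -0.00182056,  0.00087   ,
        0.00044565]), 'joint_efforts': array([ 8.54367663e-04, -5.45610988e+01, -2.74325430e+01,  6.45421771e-02,
        1.88072986e-02, -3.58375303e-05]), 'tcp_pos': array([ 208.76461637, -588.50364775,  187.67049987]), 'ee_rot': array([-3.09468090e+00, -5.32595375e-01,  3.44974854e-04]), 'contact_force': array([0.0384499 , 0.25789489, 0.22119344]), 'torque': array([ 0.01372091, -0.03056067,  0.01165639]), 'grip_force': 0.0, 'grip_width': 87.72292264441495}
```

View pics/scene.png

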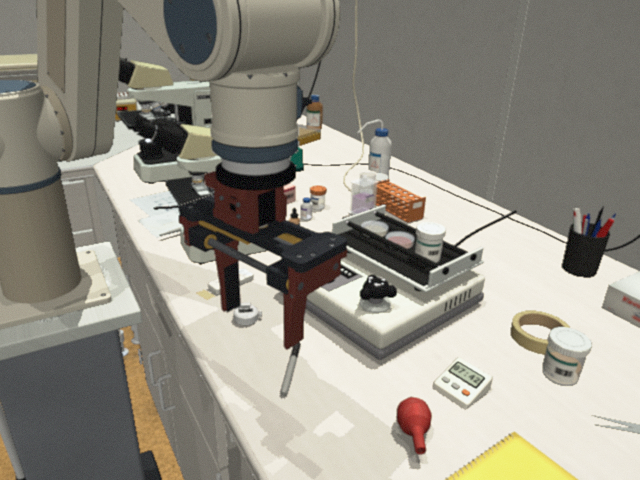

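View pics/side.png

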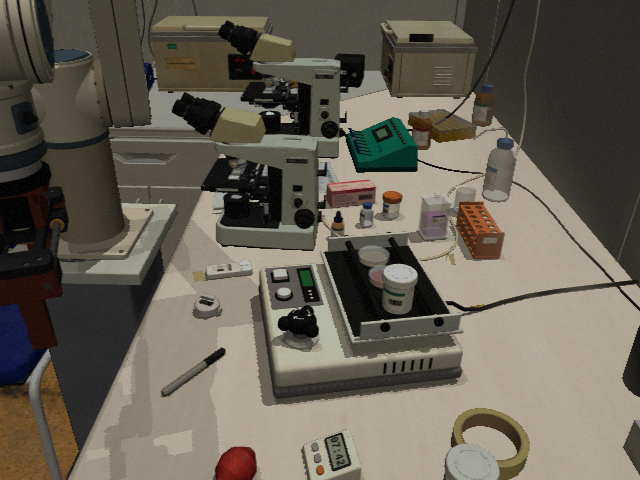

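The side view shows the stop at about (297,322), a round key at (284,293) and the square key at (280,274). The reset key therefore looks to be the one nearer the stop.

```bash
python3 - <<'E'
from h import *
P,p=cloud('side')
for n,(u,v) in dict(stop=(297,318),round=(284,292),square=(280,273),deck=(275,312),jar=(400,270),mailer=(230,271),tally=(207,302),drop=(338,215),mk1=(166,388),mk2=(222,352)).items(): print(n,np.round(np.nanmedian(P[v-1:v+2,u-1:u+2],axis=(0,1)),1))
g=p.astype(int); lum=g.sum(-1)
# stop head: dark, z 80..118, window
roi=np.zeros((480,640),bool); roi[298:352,272:325]=1
m=roi&(P[...,2]>84)&(P[...,2]<118); Q=P[m]; print('head',len(Q),np.nanmin(Q,0),np.nanmax(Q,0))
t=Q[Q[:,2]>107]; print('top',t.mean(0),t.min(0),t.max(0),len(t))
for nm,(a,b,c,d) in dict(round=(284,302,272,298),square=(265,283,270,292)).items():
    r=np.zeros((480,640),bool); r[a:b,c:d]=1; k=r&(P[...,2]>73)&(P[...,2]<84)&(lum>330); print(nm,k.sum(),P[k].mean(0),P[k].min(0),P[k].max(0))
dk=(P[...,2]>62)&(P[...,2]<69)&(P[...,1]<-200); Q=P[dk].astype(np.float32); Q=Q[(Q[:,0]>300)&(Q[:,0]<800)]
print('deck z',np.median(Q[:,2]),cv2.minAreaRect(Q[:,:2].copy()))
im=cv2.resize(p[220:400,180:480,::-1],None,fx=2.6,fy=2.6,interpolation=cv2.INTER_CUBIC); cv2.imwrite('pics/crop1.png',im)
E
```

```text
stop [ 482.6 -436.1  113.1]
round [ 455.3 -323.9   79.1]
square [ 444.6 -266.3   78.6]
deck [ 443.3 -362.4   66.4]
jar [ 635.1 -373.7  159.6]
mailer [ 336.4 -165.    15. ]
tally [ 313.  -279.    21.6]
drop [550.9  -2.5  60.5]
mk1 [ 289.7 -481.2   12.6]
mk2 [ 358.9 -397.3   11.1]
head 893 [ 453.96344044 -454.46920035   84.45131426] [ 513.64108287 -395.58866895  114.86321802]
top [ 487.97527842 -428.54986855  110.69110509] [ 457.26225291 -449.44975841  107.0060006 ] [ 509.01848842 -395.58866895  114.86321802] 437
round 89 [ 454.33324611 -319.89351949   78.53256472] [ 443.00152417 -331.27032735   74.41992408] [ 465.00697618 -308.64521339   81.52075689]
square 99 [ 443.60317473 -264.05759959   79.01453895] [ 431.10848014 -276.33108907   76.63072055] [ 455.39447083 -252.34679998   81.18437167]
deck z 66.807884 ((574.3601684570312, -434.5375061035156), (247.69715881347656, 529.577392578125), 46.57636260986328)
```

View pics/crop1.png

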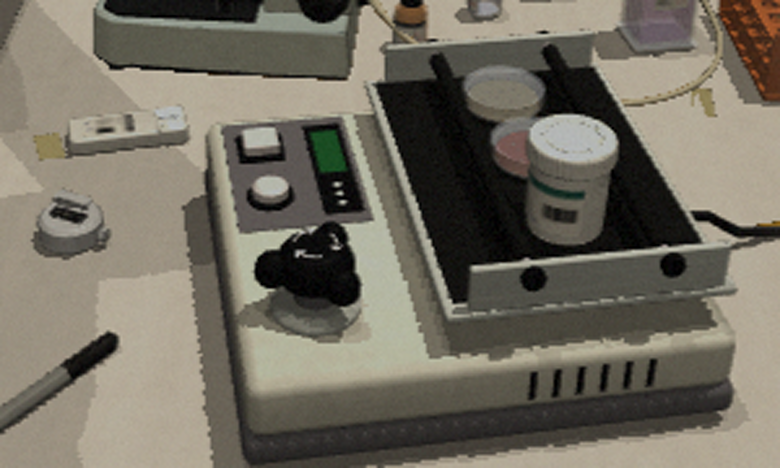

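The crop confirms the round reset key (near 270,190 in the crop) is next to the stop and the square start key (262,142) is farther left. The yaw is about 0.187 rad. I'll shut the fingers, align the tool with the machine and hover near the stop.

>>> jog_arm:
  steps: "0 0 0 0 0 4.4 0; 0 0 0 0 0 4.4 0; 15 -5 0 0 0 0 0; 25 -9 0 0 0 0 0; 25 -9 0 0 0 0 0; 25 -9 0 0 0 0 0; 25 -9 0 0 0 0 0; 25 -9 0 0 0 0 0; 25 -9 0 0 0 0 0; 25 -9 0 0 0 0 0; 25 -9 0 0 0 0 0; 20 -9 0 0 0 0 0; 10 -4 0 0 0 0 0; 0 0 0 0 0 0 0; 0 0 0 0 0 0 0; 0 0 0 0 0 0 0"
  newtons: 10

```text
time: 1.7
tcp_pos: [432.1, -455.4, 188.3]
ee_rot: [-3.128, -0.293, 0.0]
contact_force: [-0.4, 0.1, -0.5]
grip_width: 0.2
grip_force: 0.0
```

```bash
cat >> h.py <<'E'
from scipy.spatial.transform import Rotation as Ro
def st():
    s=env.sense(); R=Ro.from_rotvec(s['ee_rot']).as_matrix(); print('t',s['time'],'tcp',np.round(s['tcp_pos'],1),'F',np.round(s['contact_force'],2),'gw',round(float(s['grip_width']),1),'\n',np.round(R,3).tolist()); return s['tcp_pos'],R
E
python3 - <<'E'
from h import *
st(); p,d,c=snap('wrist','w1'); print(np.round(c['pose'],2).tolist(),np.round(c['intrinsics'],1).tolist())
E
```

```text
t 1.7 tcp [ 432.1 -455.4  188.3] F [-0.42  0.14 -0.45] gw 0.2 
 [[0.983, 0.186, -0.0], [0.186, -0.983, 0.0], [-0.0, -0.0, -1.0]]
[[0.18, 0.94, 0.28, 509.56], [-0.98, 0.18, 0.05, -440.77], [-0.0, -0.29, 0.96, 384.8], [0.0, 0.0, 0.0, 1.0]] [[380.7, 0.0, 319.7], [0.0, 380.7, 241.8], [0.0, 0.0, 1.0]]
```

View pics/w1.png

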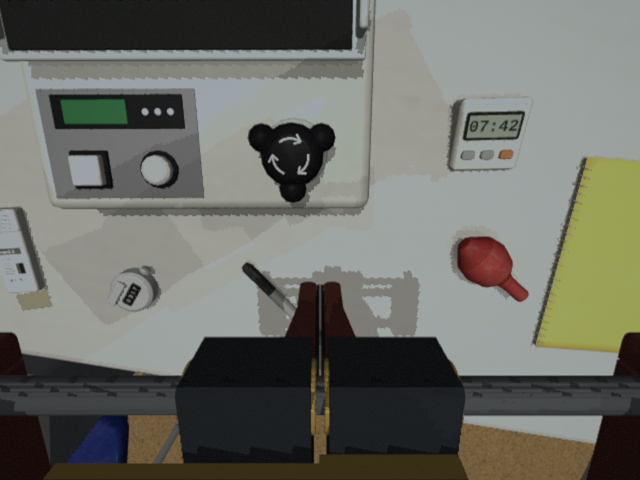

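The wrist view shows the stop head centred near (291,153) with its front lobe at (292,190), the round key at (158,169), the square key at (87,170) and the shut fingertips near (320,290). Next I'll refine the positions in the machine frame.

```bash
python3 - <<'E'
from h import *
P,p=cloud('w1'); lum=p.astype(int).sum(-1); tcp,R=st()
def rep(n,m):
    Q=P[m]; Q=Q[~np.isnan(Q[:,0])]; L=(Q-tcp)@R; c,r=cv2.minEnclosingCircle(Q[:,:2].astype(np.float32)); print(n,len(Q),'mean',Q.mean(0).round(1),'z',np.median(Q[:,2]).round(1),'circ',np.round(c,1),round(r,1),'tool circ',np.round((np.array([*c,Q[:,2].mean()])-tcp)@R,1))
def roi(a,b,c,d):
    r=np.zeros((480,640),bool); r[a:b,c:d]=1; return r
rep('head',roi(112,206,240,342)&(P[...,2]>86)&(P[...,2]<118)&(lum<250))
rep('top',roi(130,178,266,316)&(P[...,2]>109)&(P[...,2]<118))
rep('round',roi(145,195,135,182)&(P[...,2]>74)&(lum>380))
rep('square',roi(145,195,63,108)&(P[...,2]>74)&(lum>380))
rep('frontlobe',roi(178,204,276,308)&(P[...,2]>90)&(lum<250))
rep('fingers',roi(275,300,290,350)&(P[...,2]>150))
m=roi(145,195,135,185)&(lum<150); print('surround z',np.nanpercentile(P[m][:,2],[10,50,90]))
E
```

```text
t 1.75 tcp [ 432.1 -455.5  188.4] F [ 0.42 -0.42 -0.55] gw 0.4 
 [[0.983, 0.185, -0.0], [0.185, -0.983, 0.0], [-0.0, -0.0, -1.0]]
head 3997 mean [ 488.4 -424.3  107.8] z 108.0 circ [ 486.7 -424.3] 34.8 tool circ [ 59.5 -20.6  80.6]
top 1907 mean [ 487.9 -423.6  111.3] z 111.2 circ [ 487.1 -423.9] 18.9 tool circ [ 59.9 -20.9  77.1]
round 610 mean [ 454.4 -317.5   77.9] z 77.9 circ [ 454.2 -316.9] 11.4 tool circ [  47.5 -132.1  110.5]
square 838 mean [ 443.5 -262.3   78.1] z 78.1 circ [ 443.2 -262. ] 15.7 tool circ [  46.8 -188.1  110.3]
frontlobe 593 mean [ 464.2 -428.5  105.8] z 106.2 circ [ 465.2 -428.1] 12.9 tool circ [ 37.6 -20.8  82.5]
fingers 715 mean [ 443.2 -453.   233. ] z 233.3 circ [ 443.1 -453. ] 9.1 tool circ [ 11.2  -0.4 -44.6]
surround z [68.36463537 70.07909622 71.04813933]
```

>>> jog_arm:
  steps: "20 -7 0 0 0 0 0; 20 -8 15 0 0 0 0; 20 -7 15 0 0 0 0; 0 0 15 0 0 0 0; 0 0 15 0 0 0 0; 0 0 8 0 0 0 0; 0 0 4 0 0 0 0; 0 0 0 0 0 0 0; 0 0 0 0 0 0 0"

```text
time: 2.65
tcp_pos: [487.7, -422.8, 116.9]
ee_rot: [3.127, 0.293, 0.001]
contact_force: [0.0, -0.6, 0.2]
grip_width: 0.6
grip_force: 0.0
```

>>> jog_arm:
  steps: "0 0 2 0 0 0 0; 0 0 2 0 0 0 0; 0 0 2 0 0 0 0; 0 0 2 0 0 0 0; 0 0 0 0 0 0 0; 0 0 0 0 0 0 0"

```text
time: 3.25
tcp_pos: [487.7, -422.2, 108.3]
ee_rot: [-3.128, -0.294, 0.0]
contact_force: [0.8, 0.7, 0.1]
grip_width: 0.7
grip_force: 0.0
```

>>> jog_arm:
  steps: "0 0 1 0 0 0 0; 0 0 1 0 0 0 0; 0 0 0 0 0 0 0; 0 0 0 0 0 0 0"

```text
time: 3.65
tcp_pos: [487.7, -422.2, 106.3]
ee_rot: [-3.128, -0.294, 0.0]
contact_force: [0.1, 0.2, 0.8]
grip_width: 0.5
grip_force: 0.0
```

```bash
python3 - <<'E'
from h import *
st(); p,d,c=snap('side','s2'); st()
cv2.imwrite('pics/s2c.png',cv2.resize(p[200:380,200:440,::-1],None,fx=3.2,fy=3.2,interpolation=cv2.INTER_CUBIC))
E
```

```text
t 3.65 tcp [ 487.7 -422.2  106.3] F [0.07 0.2  0.8 ] gw 0.5 
 [[0.983, 0.186, -0.0], [0.186, -0.983, 0.0], [-0.0, -0.0, -1.0]]
t 3.7 tcp [ 487.7 -422.2  106.4] F [0.35 0.41 0.91] gw 0.6 
 [[0.983, 0.186, -0.0], [0.186, -0.983, 0.0], [-0.0, -0.0, -1.0]]
```

View pics/s2c.png

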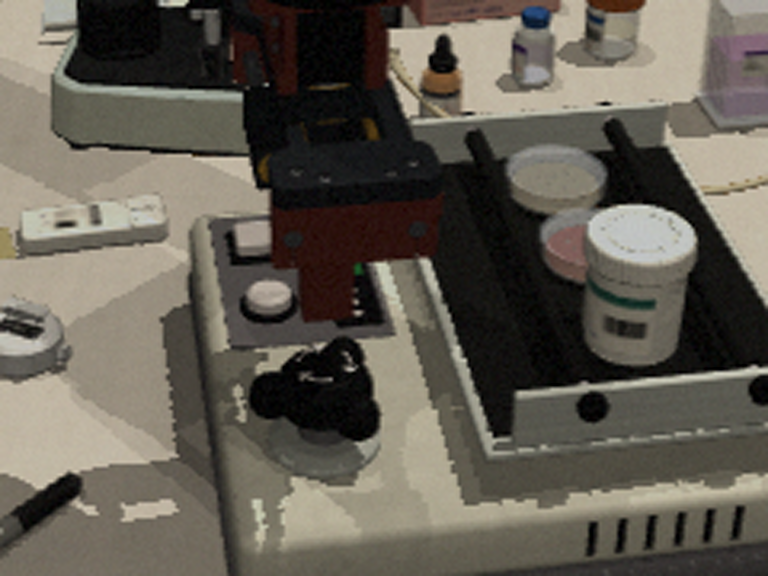

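The crop shows the tip near (328,318) behind the stop head at (320,385), so it isn't on the stop. I'll measure the tip with depth.

```bash
python3 - <<'E'
from h import *
P,p=cloud('s2'); 
for v in range(278,300,3): print(v,[np.round(P[v,u],0).tolist() for u in (296,302,308)])
z=np.load('pics/s2.npz');K=z['K'];T=z['T']
def pr(w):
    c=T[:3,:3].T@(np.array(w)-T[:3,3]); return (K[0,0]*c[0]/-c[2]+K[0,2], K[1,1]*-c[1]/-c[2]+K[1,2])
print(pr([487.7,-422.2,106.3]),pr([487.7,-436,106.3]))
a=P[278:300,285:325].reshape(-1,3); print(P[310:335,275:325,2][~np.isnan(P[310:335,275:325,2])].max())
E
```

```text
278 [[485.0, -505.0, 230.0], [493.0, -504.0, 229.0], [500.0, -503.0, 229.0]]
281 [[485.0, -504.0, 225.0], [493.0, -504.0, 225.0], [500.0, -503.0, 224.0]]
284 [[481.0, -434.0, 172.0], [490.0, -431.0, 170.0], [498.0, -428.0, 169.0]]
287 [[481.0, -435.0, 168.0], [490.0, -432.0, 166.0], [498.0, -430.0, 164.0]]
290 [[481.0, -432.0, 161.0], [490.0, -431.0, 160.0], [498.0, -431.0, 160.0]]
293 [[481.0, -436.0, 158.0], [490.0, -432.0, 155.0], [498.0, -429.0, 153.0]]
296 [[481.0, -432.0, 150.0], [490.0, -431.0, 150.0], [498.0, -428.0, 148.0]]
299 [[481.0, -434.0, 146.0], [490.0, -430.0, 143.0], [498.0, -429.0, 143.0]]
(np.float64(300.91938474688084), np.float64(316.13608465374233)) (np.float64(300.52332258400776), np.float64(321.9510403938719))
115.36287064257357
```

```bash
python3 - <<'E'
from h import *
P,p=cloud('scene'); g=p.astype(int); red=(g[...,0]>1.6*g[...,1])&(P[...,2]>100)
for a,b,c,d in ((230,320,210,250),(260,355,275,320)):
    m=np.zeros_like(red); m[a:b,c:d]=1; Q=P[m&red]; i=np.argsort(Q[:,2])[:200]; print('start finger lowest',np.percentile(Q[:,2],[0,1,3,10]).round(1),Q[i].mean(0).round(0))
for f,r in (('s2',(275,310,285,325)),('w1',(270,340,285,350))):
    P,p=cloud(f); g=p.astype(int); red=(g[...,0]>1.6*g[...,1])&(P[...,2]>100); m=np.zeros_like(red); m[r[0]:r[1],r[2]:r[3]]=1; Q=P[m&red]; print(f,np.percentile(Q[:,2],[0,1,3,10]).round(1),Q[Q[:,2]<np.percentile(Q[:,2],5)].mean(0).round(0))
print(g[283:300:4,318].tolist(),P[270:300:4,318].round(0).tolist())
s,_,_=0,0,0
p,d,c=snap('scene','sc2')
cv2.imwrite('pics/sc2c.png',cv2.resize(p[180:340,220:440,::-1],None,fx=3.5,fy=3.5,interpolation=cv2.INTER_CUBIC))
E
```

```text
start finger lowest [224.5 226.2 230.2 241.3] [ 185. -548.  254.]
start finger lowest [223.7 226.  228.5 236.4] [ 225. -639.  232.]
s2 [111.  143.7 145.5 149.7] [ 490. -430.  144.]
w1 [224.  225.7 227.4 232.8] [ 443. -453.  227.]
[[126, 125, 118], [21, 20, 21], [20, 21, 19], [22, 22, 21], [21, 21, 22]] [[365.0, -466.0, 0.0], [360.0, -467.0, -1.0], [356.0, -467.0, 1.0], [351.0, -468.0, -0.0], [442.0, -453.0, 226.0], [442.0, -453.0, 230.0], [442.0, -453.0, 233.0], [442.0, -453.0, 237.0]]
```

View pics/sc2c.png

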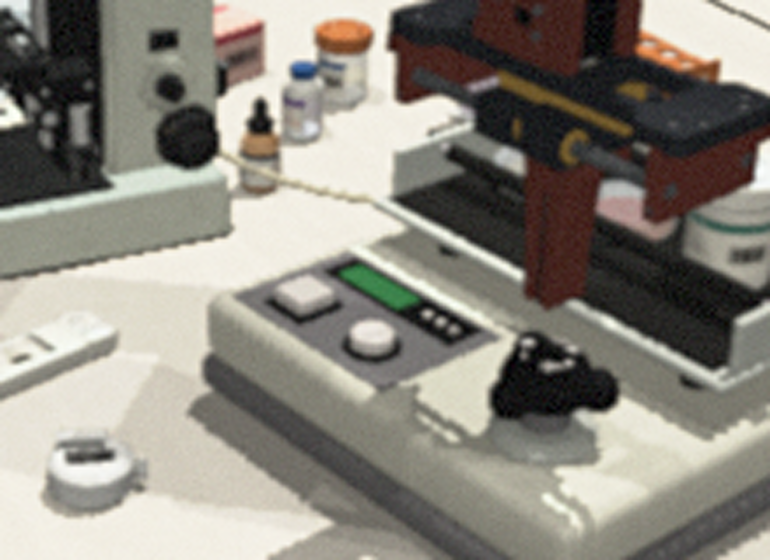

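Both cameras agree that the real fingertip is about 37 mm above the reported TCP, in the start picture as well. The xy position matches, and the shut tip is about 18 mm thick. I'll apply that offset, so contact with the stop should come at a reported z of about 75.

>>> jog_arm:
  steps: "0 0 10 0 0 0 0; 0 0 10 0 0 0 0; 0 0 6 0 0 0 0; 0 0 2 0 0 0 0; 0 0 0 0 0 0 0; 0 0 0 0 0 0 0"

```text
time: 4.35
tcp_pos: [487.8, -422.3, 78.4]
ee_rot: [3.128, 0.294, 0.0]
contact_force: [-0.3, -0.4, 0.8]
grip_width: 0.6
grip_force: 0.0
```

>>> jog_arm:
  steps: "0 0 1 0 0 0 0; 0 0 1 0 0 0 0; 0 0 1 0 0 0 0; 0 0 1 0 0 0 0; 0 0 0 0 0 0 0; 0 0 0 0 0 0 0"

```text
time: 4.95
tcp_pos: [488.1, -422.5, 74.9]
ee_rot: [3.127, 0.293, 0.001]
contact_force: [-0.6, 1.4, 5.4]
grip_width: 0.3
grip_force: 2.5
```

>>> jog_arm:
  steps: "0 0 1.5 0 0 0 0; 0 0 1.5 0 0 0 0; 0 0 1.5 0 0 0 0; 0 0 1.5 0 0 0 0; 0 0 1.5 0 0 0 0; 0 0 0 0 0 0 0; 0 0 0 0 0 0 0"

```text
time: 5.65
tcp_pos: [488.1, -422.6, 67.7]
ee_rot: [3.127, 0.294, 0.001]
contact_force: [-1.1, 0.6, 8.5]
grip_width: 0.7
grip_force: 3.9
```

>>> jog_arm:
  steps: "0 0 0.7 0 0 0 0; 0 0 0.7 0 0 0 0; 0 0 0 0 0 0 0; 0 0 0 0 0 0 0"

```text
time: 6.05
tcp_pos: [488.2, -422.7, 67.4]
ee_rot: [3.127, 0.294, 0.002]
contact_force: [-3.5, 2.3, 15.9]
grip_width: 0.5
grip_force: 8.0
```

The force jumped while the travel stopped, so it's at the end stop. I'll back off straight up.

>>> jog_arm:
  steps: "0 0 -3 0 0 0 0; 0 0 -5 0 0 0 0; 0 0 -10 0 0 0 0; 0 0 -15 0 0 0 0; 0 0 -15 0 0 0 0; 0 0 0 0 0 0 0; 0 0 0 0 0 0 0; 0 0 0 0 0 0 0; 0 0 0 0 0 0 0"

```text
time: 6.95
tcp_pos: [487.3, -421.8, 112.8]
ee_rot: [-3.127, -0.293, 0.001]
contact_force: [0.2, 0.0, -0.5]
grip_width: 0.9
grip_force: 0.0
```

```bash
python3 - <<'E'
from h import *
tcp,R=st(); snap('wrist','w2'); P,p=cloud('w2'); lum=p.astype(int).sum(-1)
tops=(P[...,2]>70)&(P[...,2]<118)&(lum<250); d=np.hypot(P[...,0]-487.5,P[...,1]+424.5); m=tops&(d<40); print(m.sum(),np.nanpercentile(P[m][:,2],[50,90,97,99.5]))
P,p=cloud('w1'); lum=p.astype(int).sum(-1);tops=(P[...,2]>70)&(P[...,2]<118)&(lum<250);d=np.hypot(P[...,0]-487.5,P[...,1]+424.5); m=tops&(d<40); print('before',np.nanpercentile(P[m][:,2],[50,90,97,99.5]))
E
```

```text
t 6.95 tcp [ 487.3 -421.8  112.8] F [ 0.16  0.05 -0.48] gw 0.9 
 [[0.983, 0.186, -0.001], [0.186, -0.983, 0.001], [-0.001, -0.001, -1.0]]
4556 [ 99.97173392 103.85119547 104.45688513 105.03999625]
before [107.90755915 111.66647295 112.2963597  112.88309159]
```

The head top is 8 mm lower, so the stop is latched. Next I'll move to the right-hand side of the front lobe and descend.

>>> jog_arm:
  steps: "-12 10 0 0 0 0 0; -15 12 0 0 0 0 0; -10 11 0 0 0 0 0; 0 0 0 0 0 0 0; 0 0 15 0 0 0 0; 0 0 15 0 0 0 0; 0 0 15 0 0 0 0; 0 0 12 0 0 0 0; 0 0 8 0 0 0 0; 0 0 0 0 0 0 0; 0 0 0 0 0 0 0"

```text
time: 8.1
tcp_pos: [457.7, -461.5, 48.4]
ee_rot: [-3.128, -0.294, 0.0]
contact_force: [-0.1, -0.1, -0.3]
grip_width: 0.9
grip_force: 0.0
```

```bash
python3 - <<'E'
from h import *
tcp,R=st(); print('stop in tool',((np.array([487.5,-424.5,0])-tcp)@R).round(1))
p,d,c=snap('side','s3'); p2,d2,c2=snap('wrist','w3'); 
a=cv2.resize(p[220:380,220:380,::-1],(400,400),interpolation=cv2.INTER_CUBIC); b=cv2.resize(p2[100:340,200:440,::-1],(400,400),interpolation=cv2.INTER_CUBIC); cv2.imwrite('pics/c3.png',np.hstack([a,b]))
E
```

```text
t 8.1 tcp [ 457.7 -461.5   48.4] F [-0.09 -0.15 -0.31] gw 0.9 
 [[0.982, 0.186, -0.0], [0.186, -0.982, 0.0], [-0.0, -0.0, -1.0]]
stop in tool [ 36.1 -30.8  48.4]
```

View pics/c3.png

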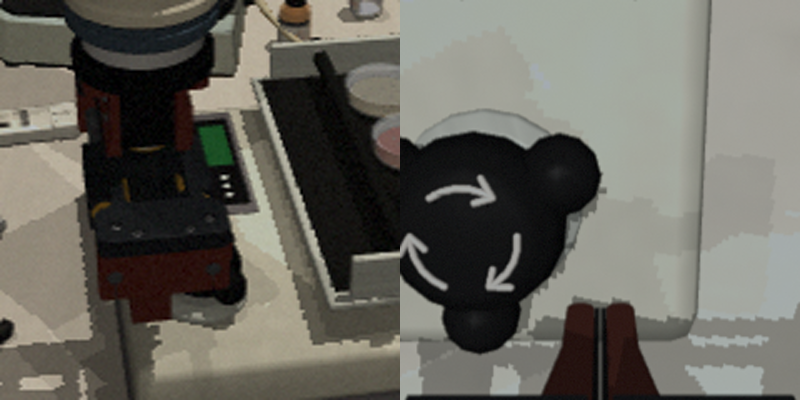

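The tip sits just right of the front lobe, at (600,310) against the lobe at (482,325), and is clear of everything. Now I'll push to the machine's left, which is tool -y.

>>> jog_arm:
  steps: "0 -4 0 0 0 0 0; 0 -4 0 0 0 0 0; 0 -3 0 0 0 0 0; 0 -3 0 0 0 0 0; 0 -3 0 0 0 0 0; 0 -3 0 0 0 0 0; 0 0 0 0 0 0 0"

```text
time: 8.9
tcp_pos: [453.7, -441.5, 48.5]
ee_rot: [-3.128, -0.294, 0.0]
contact_force: [-1.4, -1.1, -0.1]
grip_width: 0.4
grip_force: 0.4
```

>>> jog_arm:
  steps: "0 -2 0 0 0 0 0; 0 -2 0 0 0 0 0; 0 -2 0 0 0 0 0; 0 0 0 0 0 0 0"

```text
time: 9.3
tcp_pos: [452.9, -436.3, 48.7]
ee_rot: [3.127, 0.294, 0.001]
contact_force: [-0.2, -2.5, 1.0]
grip_width: 0.7
grip_force: 1.4
```

>>> jog_arm:
  steps: "0 -1.5 0 0 0 0 0; 0 -1.5 0 0 0 0 0; 0 0 0 0 0 0 0"

```text
time: 9.6
tcp_pos: [452.9, -434.5, 49.0]
ee_rot: [3.125, 0.294, 0.002]
contact_force: [0.3, -8.5, -2.2]
grip_width: 0.4
grip_force: 3.5
```

```bash
python3 - <<'E'
from h import *
tcp,R=st(); p2,d2,c2=snap('wrist','w4'); P,p=cloud('w4'); lum=p.astype(int).sum(-1)
d=np.hypot(P[...,0]-487.5,P[...,1]+424.5); m=(P[...,2]>80)&(P[...,2]<118)&(d<15)&(lum<250); print(m.sum(),np.nanpercentile(P[m][:,2],[50,90,97]))
cv2.imwrite('pics/c4.png',cv2.resize(p2[100:340,160:440,::-1],None,fx=2.4,fy=2.4,interpolation=cv2.INTER_CUBIC))
E
```

```text
t 9.6 tcp [ 452.9 -434.5   49. ] F [ 0.29 -8.45 -2.18] gw 0.4 
 [[0.983, 0.186, 0.002], [0.186, -0.983, -0.003], [0.001, 0.003, -1.0]]
3676 [103.68759079 104.54503623 104.91543992]
```

View pics/c4.png

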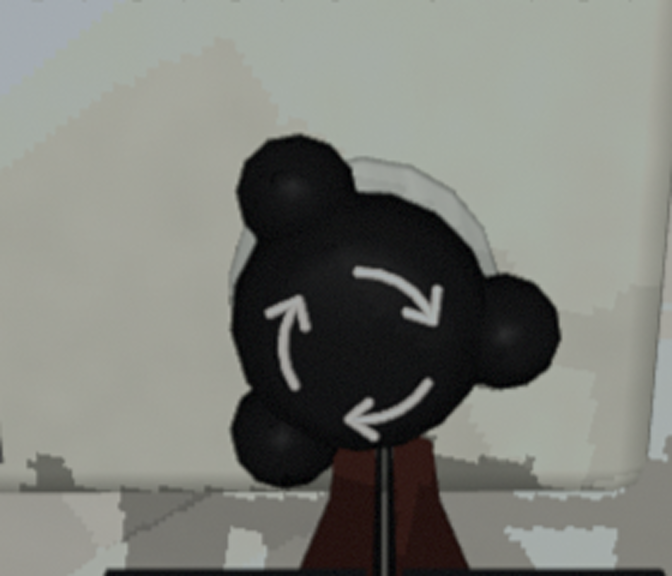

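The head is twisted about 0.58 rad (lobe at (283,438), centre (360,320)) and still latched, so I'll push a little further.

>>> jog_arm:
  steps: "-0.5 -1 0 0 0 0 0; 0 -1 0 0 0 0 0; 0 0 0 0 0 0 0"

```text
time: 9.95
tcp_pos: [452.8, -433.7, 49.2]
ee_rot: [3.123, 0.293, 0.005]
contact_force: [1.8, -10.4, -2.4]
grip_width: 0.6
grip_force: 4.6
```

```bash
cat >> h.py <<'E'
def top(f):
    snap('wrist',f); P,p=cloud(f); lum=p.astype(int).sum(-1)
    d=np.hypot(P[...,0]-487.5,P[...,1]+424.5); m=(P[...,2]>80)&(P[...,2]<118)&(d<15)&(lum<250); print(m.sum(),np.nanpercentile(P[m][:,2],[50,90,97]))
E
python3 -c "
from h import *
st(); top('w5')"
```

```text
t 9.95 tcp [ 452.8 -433.7   49.2] F [  1.82 -10.41  -2.36] gw 0.6 
 [[0.983, 0.186, 0.004], [0.186, -0.983, -0.005], [0.003, 0.005, -1.0]]
3639 [103.71532423 104.58487076 104.99814696]
```

```bash
python3 - <<'E'
from h import *
for f in ('w3','w4','w5'):
    P,p=cloud(f); lum=p.astype(int).sum(-1); d=np.hypot(P[...,0]-487.5,P[...,1]+424.5)
    m=(P[...,2]>82)&(P[...,2]<118)&(d<45)&(lum<170)&(np.ptp(p.astype(int),axis=-1)<14)
    Q=P[m][:,:2]-[487.5,-424.5]; L=Q@np.array([[.983,-.186],[.186,.983]])
    r=np.hypot(*L.T); a=np.degrees(np.arctan2(L[:,1],L[:,0])); h=a[r>28]; hist=np.histogram(h,36,(-180,180))[0]
    print(f,'ctr',L[r<24].mean(0).round(1),'bbox',L.min(0).round(1),L.max(0).round(1)); 
    for lo,hi in ((20,100),(-110,0)): 
        q=L[(a>lo)&(a<hi)&(r>27)]; print('  lobe',q.mean(0).round(1),np.degrees(np.arctan2(*q.mean(0)[::-1])).round(1),len(q))
    red=(p[...,0]>1.5*p[...,1].astype(int))&(P[...,2]<125)&(P[...,2]>60); F=(P[red][:,:2]-[487.5,-424.5])@np.array([[.983,-.186],[.186,.983]]); z=P[red][:,2]
    for za in (86,92,98,104,112): 
        k=abs(z-za)<3
        if k.sum()>3: print('  finger z',za,F[k].min(0).round(1),F[k].max(0).round(1),k.sum())
E
```

```text
w3 ctr [ 3.  -1.1] bbox [-33.9 -32.8] [23.1 30.7]
  lobe [16.6 24.5] 55.8 661
  lobe [ 16.  -25.2] -57.5 801
  finger z 86 [-25.  -39.5] [-23.9 -22.5] 98
  finger z 92 [-27.6 -39.4] [22.  16.6] 196
  finger z 98 [-27.3 -39.5] [20.6 26.5] 216
  finger z 104 [-27.7 -39.7] [-14.8  -9.5] 246
  finger z 112 [-28.2 -40.1] [-23.7 -21.8] 274
w4 ctr [2.9 0.1] bbox [-30.3 -33.2] [32.2 24.2]
  lobe [26.3 15.4] 30.3 596
  lobe [  0.  -29.2] -90.0 458
  finger z 86 [-25.1 -11.7] [-23.9  -5. ] 40
  finger z 92 [-26.  -26.8] [18.9 19. ] 169
  finger z 98 [-26.7 -24.2] [17.9 22. ] 226
  finger z 104 [-27.4 -11.7] [-23.4   5.7] 245
  finger z 112 [-28.3 -12.2] [-23.7   6.2] 271
w5 ctr [2.9 0.2] bbox [-29.7 -33.4] [32.3 25.1]
  lobe [26.5 15.1] 29.7 557
  lobe [ -0.8 -29.2] -91.6 444
  finger z 86 [-24.7 -10.4] [-23.8  -5.9] 26
  finger z 92 [-26.3 -24.8] [32. 11.] 177
  finger z 98 [-26.  -24.4] [ 6.4 21.5] 228
  finger z 104 [-27.7 -10.9] [-23.8   6.6] 240
  finger z 112 [-28.4 -11.3] [-23.8   7.1] 274
```

The finger's front edge, about 24 mm from the axis, is probably wedged against the core. I'll back off 3 mm in x and keep pushing.

>>> jog_arm:
  steps: "-1.5 0 0 0 0 0 0; -1.5 0 0 0 0 0 0; 0 0 0 0 0 0 0"

```text
time: 10.3
tcp_pos: [448.2, -431.6, 48.5]
ee_rot: [-3.127, -0.293, 0.0]
contact_force: [-0.7, -1.1, 0.9]
grip_width: 0.3
grip_force: 0.5
```

>>> jog_arm:
  steps: "0 -1 0 0 0 0 0; 0 -1 0 0 0 0 0; 0 0 0 0 0 0 0"

```text
time: 10.6
tcp_pos: [447.6, -429.0, 48.2]
ee_rot: [-3.127, -0.294, 0.001]
contact_force: [0.2, -0.1, 0.0]
grip_width: 0.3
grip_force: 0.6
```

```bash
python3 - <<'E'
from h import *
st(); top('w6'); p=np.load('pics/w6.npz')['p']
cv2.imwrite('pics/c6.png',cv2.resize(p[100:340,160:440,::-1],None,fx=2.4,fy=2.4,interpolation=cv2.INTER_CUBIC))
E
```

```text
t 10.6 tcp [ 447.6 -429.    48.2] F [ 0.17 -0.11  0.05] gw 0.3 
 [[0.982, 0.186, -0.001], [0.186, -0.982, 0.001], [-0.001, -0.001, -1.0]]
4178 [111.3801686  112.26099246 112.66976993]
```

View pics/c6.png

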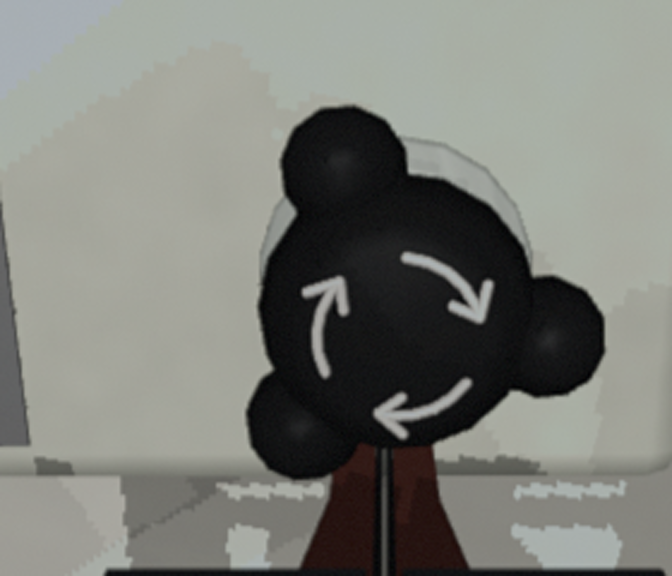

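The top is back at 112, so the stop has sprung out. I'll withdraw to the right and let the head turn back, then lift away.

>>> jog_arm:
  steps: "0 4 0 0 0 0 0; 0 5 0 0 0 0 0; 0 6 0 0 0 0 0; 0 6 0 0 0 0 0; -2 8 0 0 0 0 0; -2 8 0 0 0 0 0; 0 0 -10 0 0 0 0; 0 0 -18 0 0 0 0; 0 0 -18 0 0 0 0; 0 0 -18 0 0 0 0; 0 0 0 0 0 0 0; 0 0 0 0 0 0 0; 0 0 0 0 0 0 0"

```text
time: 11.95
tcp_pos: [450.4, -466.3, 111.7]
ee_rot: [-3.127, -0.294, 0.001]
contact_force: [-0.3, 0.4, -0.1]
grip_width: 0.6
grip_force: 0.0
```

```bash
python3 - <<'E'
from h import *
tcp,R=st(); top('w7'); P,p=cloud('w7'); lum=p.astype(int).sum(-1); A=np.array([[.983,-.186],[.186,.983]])
L=(P[...,:2]-[487.3,-425.5])@A; r=np.hypot(L[...,0],L[...,1]); m=(P[...,2]>88)&(P[...,2]<118)&(r<45)&(r>27)&(lum<170)&(np.ptp(p.astype(int),axis=-1)<14)
a=np.degrees(np.arctan2(L[...,1],L[...,0]))
for lo,hi in ((20,110),(-100,-20),):
    q=L[m&(a>lo)&(a<hi)].mean(0); print(q,np.degrees(np.arctan2(q[1],q[0])))
k=(P[...,2]>74)&(P[...,2]<83)&(lum>380)&(abs(P[...,0]-454)<20)&(abs(P[...,1]+318)<20); Q=P[k]
c,_=cv2.minEnclosingCircle(Q[:,:2].astype(np.float32)); print('round',len(Q),Q.mean(0),c); print('tool to key',((np.array([454.3,-318,78])-tcp)@R).round(1))
E
```

```text
t 11.95 tcp [ 450.4 -466.3  111.7] F [-0.31  0.39 -0.11] gw 0.6 
 [[0.983, 0.186, -0.001], [0.186, -0.983, 0.001], [-0.001, -0.001, -1.0]]
2111 [111.39955298 112.3166558  112.70587295]
[15.8241166  25.43046983] 58.10804990009083
[ 15.93013631 -24.70358693] -57.18400738360926
round 997 [ 454.58806454 -317.75729142   77.87771385] (453.2469787597656, -317.51611328125)
tool to key [  31.4 -145.    33.8]
```

The head is out and turned back. Next I'll move over the round key and press it.

>>> jog_arm:
  steps: "4 -18 0 0 0 0 0; 5 -22 0 0 0 0 0; 5 -22 0 0 0 0 0; 5 -22 0 0 0 0 0; 5 -22 0 0 0 0 0; 5 -22 0 0 0 0 0; 2.5 -17 0 0 0 0 0; 0 0 0 0 0 0 0; 0 0 15 0 0 0 0; 0 0 15 0 0 0 0; 0 0 15 0 0 0 0; 0 0 12 0 0 0 0; 0 0 8 0 0 0 0; 0 0 0 0 0 0 0; 0 0 0 0 0 0 0"

```text
time: 13.5
tcp_pos: [455.0, -318.8, 47.6]
ee_rot: [3.128, 0.293, 0.0]
contact_force: [0.2, -0.3, 0.0]
grip_width: 0.3
grip_force: 0.0
```

>>> jog_arm:
  steps: "0 0 2 0 0 0 0; 0 0 1.5 0 0 0 0; 0 0 1.5 0 0 0 0; 0 0 1.5 0 0 0 0; 0 0 1.5 0 0 0 0; 0 0 0 0 0 0 0; 0 0 0 0 0 0 0"

```text
time: 14.2
tcp_pos: [455.2, -318.8, 39.7]
ee_rot: [3.127, 0.294, 0.001]
contact_force: [0.5, -0.7, 3.3]
grip_width: 0.5
grip_force: 1.6
```

>>> jog_arm:
  steps: "0 0 1 0 0 0 0; 0 0 1 0 0 0 0; 0 0 1 0 0 0 0; 0 0 0 0 0 0 0; 0 0 0 0 0 0 0"

```text
time: 14.7
tcp_pos: [455.3, -318.8, 38.6]
ee_rot: [3.127, 0.294, 0.001]
contact_force: [-4.8, 3.5, 24.9]
grip_width: 0.6
grip_force: 12.2
```

>>> jog_arm:
  steps: "0 0 1 0 0 0 0; 0 0 1 0 0 0 0; 0 0 0 0 0 0 0; 0 0 0 0 0 0 0"

```text
time: 15.1
tcp_pos: [455.4, -318.9, 38.2]
ee_rot: [3.127, 0.294, 0.002]
contact_force: [-8.5, 5.8, 42.0]
grip_width: 0.2
grip_force: 21.0
```

It's hard against the end stop, 5 mm in when referenced to the stop's own end position. I'll retract.

>>> jog_arm:
  steps: "0 0 -4 0 0 0 0; 0 0 -4 0 0 0 0; 0 0 -8 0 0 0 0; 0 0 -15 0 0 0 0; 0 0 -20 0 0 0 0; 0 0 -20 0 0 0 0; 0 0 -20 0 0 0 0; 0 0 -20 0 0 0 0; 0 0 0 0 0 0 0; 0 0 0 0 0 0 0; 0 0 0 0 0 0 0"

```text
time: 16.2
tcp_pos: [454.2, -318.0, 144.6]
ee_rot: [-3.127, -0.293, 0.002]
contact_force: [-0.0, -0.6, -0.6]
grip_width: 0.5
grip_force: 0.0
```

```bash
python3 - <<'E'
from h import *
st(); top('w8'); P,p=cloud('w8'); lum=p.astype(int).sum(-1)
for n,x,y in (('round',454,-318),('square',443.5,-262.5)):
    k=(np.hypot(P[...,0]-x,P[...,1]-y)<9); print(n,k.sum(),np.nanmedian(P[k][:,2]))
A,a=cloud('side'); snap('side','s9'); B,b=cloud('s9')
for n,(u,v) in dict(tally=(207,302),mk1=(166,388),mailer=(230,271),jar=(400,270)).items(): print(n,A[v,u].round(1),B[v,u].round(1))
cv2.imwrite('pics/s9c.png',b[150:430,100:500,::-1].repeat(1,0))
E
```

```text
t 16.2 tcp [ 454.2 -318.   144.6] F [-0.04 -0.64 -0.62] gw 0.5 
 [[0.983, 0.186, -0.001], [0.186, -0.983, 0.001], [-0.001, -0.001, -1.0]]
1319 [111.33305725 112.26436701 112.63424875]
round 652 78.40912145114808
square 467 78.11577394471368
tally [ 313.  -278.9   22.4] [ 312.5 -276.9   20.9]
mk1 [ 289.7 -482.    13.6] [ 289.3 -481.1   12.6]
mailer [ 336.4 -165.    14.9] [ 337.  -168.    16.9]
jar [ 635.2 -375.2  161.1] [ 635.5 -373.4  159.8]
```

View pics/s9c.png

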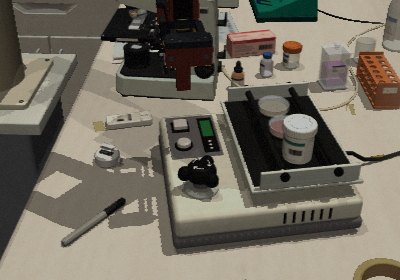

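The picture shows the stop out at (198,172), both keys up at (180,125) and (185,143), and the loose things where they were.

```bash
python3 -c "
from station import env
print(env.sign_off())"
```

```text
the job is handed in; nothing more can be done
None
```

I did the stop check and handed it in; no verdict came back. The stop latched, sprang out on the clockwise twist and turned back, the reset key was pressed to its end (42 N on the tool) and came back, and the start key and the loose things I checked showed no movement.

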